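# Hang the texture roller home on the slanted drying arm

### The job

Pick up the hollow clay texture roller and thread it down over the slanted steel arm of the drying stand. Push it along the arm so that it drives the stiff cork collar ahead of it until the collar rests firmly on the rubber-faced clamp ring below, then let go. The roller is brittle: never press it against the stand with more than 22 newtons, and leave the other things where they are.

Things in the scene. Friction and masses are not known exactly. Their poses are not given: they have to be found in the camera images.
- roller_mid (a point): Centre of the texture roller (half-way up): a hollow dark fired-clay tube standing upright on the table, 46 mm outside diameter, 80 mm long, 24 mm bore open at both ends, about 0.2 kg; its z axis is the tube's axis (up at the start). It stands among two others of about its size, the stamp and the jar, which are not hollow.
- peg_tip (a point): Outer tip of the slanted arm, on its axis: a round steel peg 19 mm thick with a rounded tip, rising at 55 degrees from the horizontal, its tip about 0.20 m over the table. z runs along the arm, up and out of the tip (thread the roller along -z); x and y lie across the arm, y level. Going down from the tip: 21 to 58 mm of bare peg, the cork collar, a gap of 15 to 22 mm, the clamp ring.
- peg_mid (a point): Point on the arm's axis 62 mm below the tip, axes as at the tip; fixed, not on a moving part. Near it the cork collar (39 mm wide, 12 mm thick) slides on the peg with a steady friction of about 5 N and stays where left; the roller's weight does not move it. Its upper face takes the roller's lower end.
- stand: Drying stand, fixed: dark steel plate 160 x 130 x 16 mm, wooden post, slanted arm leaning to -x. Origin under the plate's centre. The dark clamp ring (34 mm wide, 16 mm long with its rubber face) is locked on the arm and stops the collar; the rubber gives about 1 mm per 7 N. Its setting varies, unmeasured: with the collar home, the collar's upper face is 43 to 73 mm below the tip (so the peg stays inside the roller).
- stamp: Bystander: solid dark clay stamp with a knob, 56 mm wide, 66 mm high; origin under its centre.
- jar: Bystander: small closed beige glaze jar with a white cap, 56 mm wide, 75 mm high; origin under its centre.
- jug: Bystander: clear plastic cup, 110 mm wide, 130 mm high; origin under its centre.
- bowl: Bystander: terracotta bowl, 120 mm wide, 50 mm high; origin under its centre.
- tile: Bystander: dark clay tile with a pale disc, 240 x 80 x 12 mm, lying flat; origin under its centre, x along its length.
- brush: Bystander: brush lying flat; x along its handle.
Things that resemble listed ones, but are neither listed nor needed, are in the scene too. Leave any green or yellow look-alike of the part that bears roller_mid alone.

How it is judged:
By the outcome, as a careful person would: the job done as asked, in the order asked, and still so for the second after the job is handed in, with the robot touching nothing.
It also fails if it takes over 58 s, if anything falls off the work surface, if the arm or the gripper's body presses on something with over 40 N, if the wrist force passes 120 N, or if a joint passes its speed limit or range.

### The arm

A 6-joint arm with a two-finger parallel gripper is mounted at the origin on the work surface. World frame = base frame: x ahead of the robot, y to its left, z up, the work surface at z = 0. Lengths are in m, angles in rad, forces in N, time in s.
With the tool pointing down it reaches from about 0.35 to 0.775 m from the base axis. Payload 5.5 kg.
Tool frame: the origin (TCP) lies at the very end of the fingers, on their centre line; the grasp point (between the pads) lies env.hold_point_z behind it (env.hold_point_z is the distance from the TCP to the grasp point, in m); z points along the fingers, y is the line along which they close (so a half turn about z gives the same grasp; the last joint's range is limited). The gripper opens to 85 mm and grips with 20 to 120 N. Pads are 22 mm wide; open, the fingers measure 114 mm over their backs; the gripper's body (76 mm by 85 mm) begins 54 mm behind the grasp point. The pads swing forward as they close: fully open they stand 13 mm farther back than shut.
Start: joints at [-1.384, 0.313, 0.046, 1.304, 0, 1.431], TCP at [0.185, -0.545, 0.193] pointing down, gripper open.
Joint ranges: [-2.76, 2.76], [-0.86, 1.69], [-1.03, 1.26], [-2.2, 2.34], [-1.47, 1.5], [-3.14, 3.14]. Speed limits (rad/s): [2.57, 2.57, 3.14, 3.14, 3.14, 3.14].

### API

Orientations are given as a unit quaternion [w, x, y, z].
In Python, from workcell import env gives the robot as it stands.
- The arm moves only by the tool carry_out, never from a script. Its argument "steps" is a list of rows, each a list of 3 entries, a list of its own where there are three numbers: the turn, a rotation vector about the tool's x, y, z in degrees, then the shift along the tool's x, y, z in cm, then the closure in counts, from 0 (fully open) to 255 (shut). A call has exactly 8 rows; each row is the pose to reach, as a shift and turn from the pose commanded when the call began, along the tool's axes at that moment; what a row does not reach only later rows make up. A row lasts 1/8 s, in which the tool goes at most 62.5 mm and 10.7 degrees, less where a joint would pass 70% of its speed; a pose out of reach is approached as far as the arm can. A call with a gripper value outside its range is refused whole. The fingers move at their own pace and stop on an object; "force" is the grip in N (left out, the last holds). Time passes only in rows, so rows that repeat a pose let the fingers close, or fill a call up. It gives the time, the measured TCP pose, the force, the opening and the grip force at its end, in the units of the state.
- env.get_state(): the state, without advancing time (a new reading comes with each control period).
- env.read_camera(name): name is "scene" or "top"; returns (picture, depth): 400x640x3 uint8, red, green, blue; 400x640 float32, m along the optical axis (not along the pixel's ray), 0 where there is no reading.
- env.get_calibration(name): a dict with "fx", "fy", "cx", "cy" (pixels), "origin" and "orientation" of the camera in the world. Camera axes: x right, y up, looking along -z (the intrinsics and any distortion apply to the point x, -y, -z); pixel columns grow to the right and rows downward; lengths in m; the calibration is good to about 2 mm. A picture is of the moment at which its call begins. get_calibration takes no time and is no camera call.
- env.hand_in(): hands the job in; it is judged then, once.
The state is a dict: "clock": time; "joint_pos": joint angles; "qvel": joint speeds; "tau": joint torques, N m; "tcp_pos": TCP position; "orientation": TCP orientation; "wrist_force": force on the tool from outside, world axes, zero at the start; "ft_torque": the same for the moment, N m; "finger_gap": finger opening in m; "grip_force": force on a finger pad.
Only numpy, scipy, OpenCV 4.12 (cv2) and the standard library are available. Lean on these libraries where they do the work, as an engineer would, in place of code of your own. Each camera call takes 0.05 s, during which the arm holds its last target. There are 200 camera calls.

## Working session

There is one attempt and no reset: what is moved stays moved. The work goes in short steps, Python scripts to look and compute and a tool call to move; the robot and the scene stay as the last step left them, time stands still between calls to the robot, and variables do not carry over. Pictures are saved under pics/ and viewed, at most 10 in all, crops included, and the job is handed in when it is done.

Besides the shell and the picture viewer there is one more tool, called after "Call:" as name(argument=value, ...) on one line, values as JSON. carry_out: Moves the arm, as the interface text tells. Its arguments: {"type":"object","properties":{"steps":{"type":"array","items":{"type":"array"}},"force":{"type":"number"}},"required":["steps"]}

```bash
ls; mkdir -p pics; python3 - <<'E'
from workcell import env
import cv2,numpy as np
for n in("scene","top"):
    p,d=env.read_camera(n);cv2.imwrite(f"pics/{n}0.png",p[...,::-1]);np.savez(f"pics/{n}0.npz",p=p,d=d)
    print(n,env.get_calibration(n))
print(env.get_state(),env.hold_point_z)
E
```

```text
pics
scene {'fx': 482.73671784291383, 'fy': 482.73671784291383, 'cx': 325.5894389528353, 'cy': 197.1218145420878, 'origin': array([ 1.32713145, -0.07146814,  1.33412896]), 'orientation': array([0.71624138, 0.21075951, 0.19780983, 0.63517713])}
top {'fx': 409.57917238835205, 'fy': 409.57917238835205, 'cx': 328.9402799081212, 'cy': 191.1258268325282, 'origin': array([ 3.58534774e-01, -1.03589019e-03,  1.14037556e+00]), 'orientation': array([-0.70093466, -0.06182333,  0.05345913,  0.70852706])}
{'clock': 0.1, 'joint_pos': array([-1.38360111e+00,  3.13927842e-01,  4.51091704e-02,  1.30363221e+00,
       -2.37496378e-05,  1.43120536e+00]), 'qvel': array([-0.00058282, -0.00037678,  0.00190626, -0.00110791,  0.00159755,
       -0.00163975]), 'tau': array([ 2.28480661e-03, -4.81725097e+01,  2.99244672e+01,  1.27526021e-02,
       -1.29888053e-04,  3.47330356e-06]), 'tcp_pos': array([ 0.18446509, -0.54405396,  0.19240345]), 'orientation': array([-8.26762613e-04,  9.86680681e-01,  1.62666988e-01, -3.15606035e-05]), 'wrist_force': array([-0.30426027,  0.18644316,  0.98225106]), 'ft_torque': array([ 0.00775375, -0.01587918,  0.04379218]), 'grip_force': 0.0, 'finger_gap': 0.08530467825745237} 0.0187
```

View pics/scene0.png

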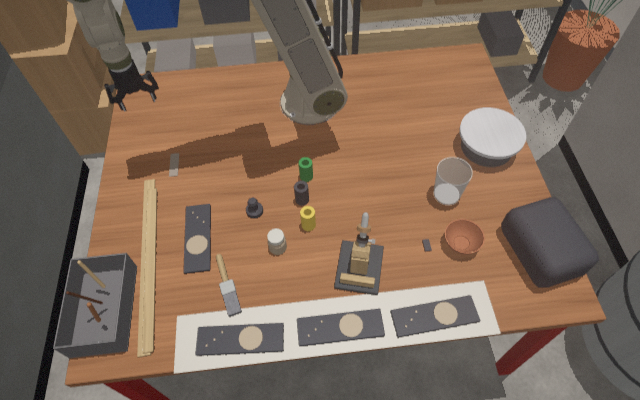

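View pics/top0.png

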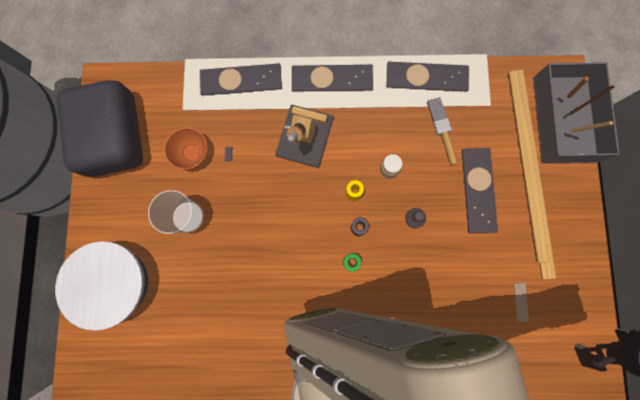

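The scene picture shows these candidates:
- dark hollow tube: scene (301,193), top (360,226)
- dark stamp with knob: (254,207) / (416,217)
- jar with white cap: (277,240) / (392,165)
- green tube look-alike: (306,169)
- yellow tube look-alike: (307,218)

I choose the dark hollow tube. The stand is at scene (360,255), top (305,135). Next is a close crop to check.

```bash
cat > h.py <<'E'
from workcell import env
import cv2,numpy as np
from scipy.spatial.transform import Rotation as R
def rot(q): return R.from_quat([q[1],q[2],q[3],q[0]]).as_matrix()
def look(n):
    p,d=env.read_camera(n); return p,d
def ray(n,u,v):
    c=env.get_calibration(n); r=np.array([(u-c["cx"])/c["fx"],-(v-c["cy"])/c["fy"],-1.])
    return np.array(c["origin"]),rot(c["orientation"])@r
def pt(n,u,v,d): o,r=ray(n,u,v); return o+r*d
def atz(n,u,v,z): o,r=ray(n,u,v); return o+r*(z-o[2])/r[2]
def proj(n,P):
    c=env.get_calibration(n); q=rot(c["orientation"]).T@(np.asarray(P)-c["origin"])
    return np.array([c["cx"]-c["fx"]*q[0]/q[2], c["cy"]+c["fy"]*q[1]/q[2]])
def cloud(n,d,u0,u1,v0,v1):
    vv,uu=np.mgrid[v0:v1,u0:u1]; c=env.get_calibration(n); z=d[v0:v1,u0:u1]
    q=np.stack([(uu-c["cx"])/c["fx"]*z,-(vv-c["cy"])/c["fy"]*z,-z],-1)
    return q@rot(c["orientation"]).T+c["origin"]
def crop(p,u0,u1,v0,v1,k): return cv2.resize(p[v0:v1,u0:u1],None,fx=k,fy=k,interpolation=cv2.INTER_CUBIC)
E
python3 - <<'E'
from h import *
s=np.load("pics/scene0.npz")["p"];t=np.load("pics/top0.npz")["p"]
a=crop(s,330,390,205,295,6)[:,:,:]   #360x540
b=crop(t,270,340,95,170,6)  #420x450
b=cv2.copyMakeBorder(b,0,90,0,0,cv2.BORDER_CONSTANT)
cv2.imwrite("pics/c1.png",np.hstack([a,b])[...,::-1])
a=crop(s,280,330,150,240,6);b=crop(t,335,405,205,280,6);b=cv2.copyMakeBorder(b,0,90,0,0,cv2.BORDER_CONSTANT)
cv2.imwrite("pics/c2.png",np.hstack([a,b])[...,::-1])
E
```

```text
(no output)
```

View pics/c1.png

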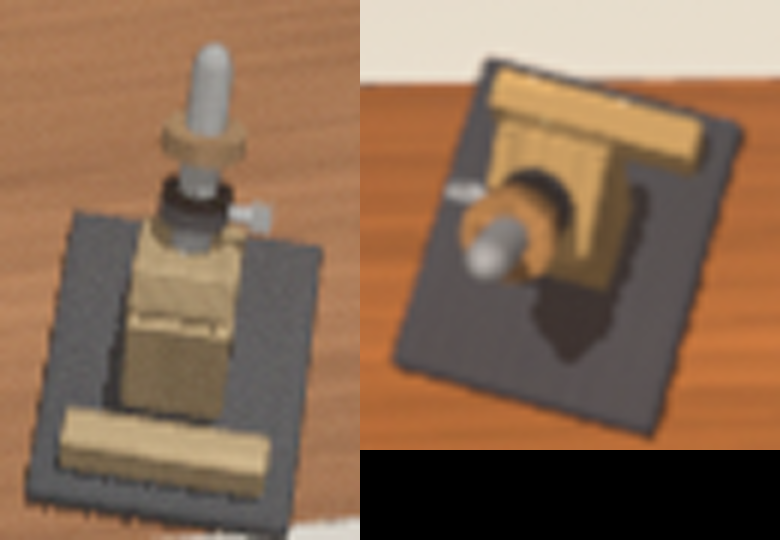

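View pics/c2.png

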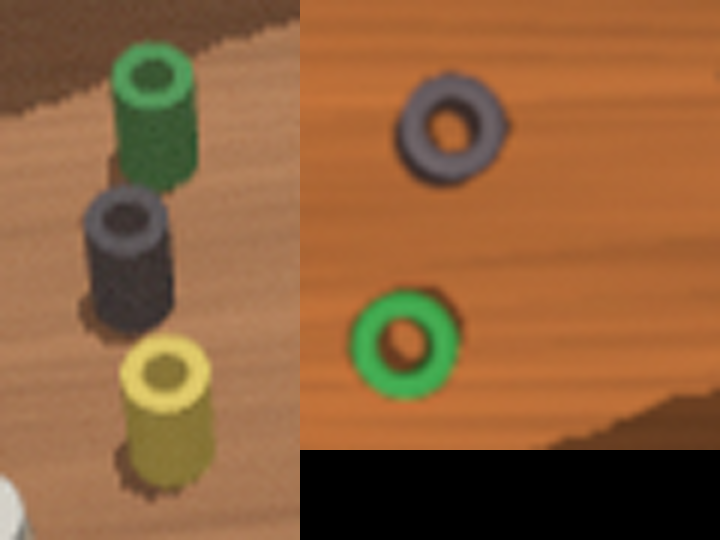

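The crop confirms the choice. The dark tube is hollow, with its top face centre at scene (301,186.5), top (360.5,226.5). The peg tip is at scene (365.5,212.5), top (291,138.7). The collar is above a dark clamp ring, with a gap between them.

```bash
python3 - <<'E'
from h import *
from scipy.optimize import least_squares
S=np.load("pics/scene0.npz");T=np.load("pics/top0.npz")
print("roller top",atz("scene",301,186.5,.08),atz("top",360.3,226.3,.08))
for n,D,w in(("scene",S["d"],(285,316,175,212)),("top",T["d"],(345,376,210,242))):
    c=cloud(n,D,*w).reshape(-1,3);m=c[:,2]>.072;print(n,m.sum(),np.median(c[m,2]),(c[m].min(0)+c[m].max(0))/2)
# two-view peg axis: cloud fit
pts=[]
for n,D,w in(("scene",S["d"],(355,375,208,240)),("top",T["d"],(283,300,128,146))):
    c=cloud(n,D,*w).reshape(-1,3);P=c[c[:,2]>.125];print(n,len(P),P[:,2].max());pts.append(P)
    print(np.round(P[np.argsort(-P[:,2])][::max(1,len(P)//12)],3).tolist())
np.savez("pics/peg.npz",a=pts[0],b=pts[1])
def pix(n,u,v): return (330+u/6-.4,205+v/6-.4) if n=="scene" else (270+(u-360)/6-.4,95+v/6-.4)
# plate corners z=.016
for n,cs in(("scene",[(75,210),(322,245),(285,535),(25,500)]),("top",[(488,58),(743,128),(655,437),(395,365)])):
    q=[atz(n,*pix(n,*c),.016) for c in cs];print(n,np.round(q,3).tolist(),np.mean(q,0))
    for i in range(4):
        e=q[(i+1)%4]-q[i];print(np.hypot(*e[:2]),np.degrees(np.arctan2(e[1],e[0])))
E
```

```text
roller top [ 0.44743775 -0.06791869  0.08      ] [ 0.44013253 -0.06947232  0.08      ]
scene 179 0.07850835526427669 [ 0.87485414 -0.06366666  0.70330198]
top 187 0.07889007619791455 [ 0.41041282 -0.04537665  0.60661096]
scene 263 1.334128956074835
[[1.327, -0.071, 1.334], [0.662, 0.096, 0.2], [0.657, 0.095, 0.193], [0.663, 0.102, 0.185], [0.683, 0.088, 0.179], [0.667, 0.099, 0.176], [0.676, 0.081, 0.174], [0.667, 0.094, 0.171], [0.672, 0.074, 0.168], [0.663, 0.112, 0.16], [0.698, 0.096, 0.152], [0.693, 0.077, 0.147], [0.685, 0.095, 0.141]]
top 184 1.1403755644887683
[[0.359, -0.001, 1.14], [0.645, 0.106, 0.201], [0.645, 0.096, 0.199], [0.647, 0.109, 0.195], [0.649, 0.09, 0.187], [0.654, 0.089, 0.179], [0.675, 0.086, 0.176], [0.66, 0.086, 0.175], [0.664, 0.084, 0.172], [0.67, 0.104, 0.17], [0.663, 0.112, 0.167], [0.646, 0.088, 0.162], [0.646, 0.096, 0.156]]
scene [[0.618, 0.041, 0.016], [0.654, 0.164, 0.016], [0.807, 0.118, 0.016], [0.773, -0.004, 0.016]] [0.71300263 0.07965079 0.016     ]
0.12763706125315494 73.76852150781245
0.15942299894281797 -16.76376972683274
0.12638563976934108 -105.15303231317867
0.16179499718004528 163.69513007990582
top [[0.799, 0.119, 0.016], [0.762, -0.004, 0.016], [0.612, 0.039, 0.016], [0.648, 0.162, 0.016]] [0.70520277 0.07901564 0.016     ]
0.12771503880449397 -106.81394560281477
0.15663829664790888 164.08598064620355
0.12763429063565426 73.49446874880537
0.15732655796156034 -15.887872222322791
```

```bash
cat > fit.py <<'E'
from h import *
from scipy.optimize import least_squares
def fitpeg(P,yaw=-16.3,r=.0095,tip0=(.65,.098,.2)):
    def res(x,P=P):
        y=np.radians(x[3]);z=np.array([-np.cos(y)*.57358,-np.sin(y)*.57358,.81915])
        q=P-x[:3];s=q@z
        s2=np.minimum(s+r,0); # capsule
        return np.linalg.norm(q-np.outer(s2-r,z),axis=1)-r
    x=np.r_[tip0,yaw]
    for k in range(4):
        m=np.abs(res(x))<(.012,.006,.004,.004)[k]
        Q=P[m];x=least_squares(lambda v:np.r_[res(v,Q),(v[3]-yaw)*.01],x,loss='soft_l1',f_scale=.001).x
    return x,m.sum(),np.std(res(x,Q))
E
python3 - <<'E'
from fit import *
p=np.load("pics/peg.npz")
for k,zmin in(("a",.14),("b",.14)):
    P=p[k];P=P[(P[:,2]<.25)&(P[:,2]>zmin)]
    print(fitpeg(P))
S=np.load("pics/scene0.npz");T=np.load("pics/top0.npz")
for n,D,w in(("scene",S["d"],(285,316,170,212)),("top",T["d"],(345,376,210,242))):
    c=cloud(n,D,*w).reshape(-1,3);c=c[(c[:,2]>.02)&(c[:,2]<.12)&(np.hypot(c[:,0]-.443,c[:,1]+.068)<.04)]
    s=c[c[:,2]<.07];t=c[c[:,2]>.075];print(n,len(s),len(t),np.median(t[:,2]))
    f=least_squares(lambda v:np.hypot(s[:,0]-v[0],s[:,1]-v[1])-.023,[.443,-.068],loss='soft_l1',f_scale=.001).x
    print(f,(t.min(0)+t.max(0))/2)
E
```

```text
(array([  0.64317127,   0.09976533,   0.20165701, -16.31481481]), np.int64(142), np.float64(0.0019132717973346436))
(array([  0.63873542,   0.10163123,   0.20117974, -16.31319639]), np.int64(113), np.float64(0.001477294706593999))
scene 153 103 0.07867941950627166
[ 0.44588338 -0.06977016] [ 0.44682662 -0.06974249  0.08047653]
top 36 173 0.07889007619791455
[ 0.43057729 -0.071571  ] [ 0.44111534 -0.06759581  0.0799914 ]
```

```bash
cat >> h.py <<'E'
def tool(az,tilt=0): # tool down, x at azimuth az, then turned by tilt about tool y (deg)
    return (R.from_euler('z',az,degrees=True)*R.from_euler('x',180,degrees=True)*R.from_euler('y',tilt,degrees=True)).as_matrix()
def delta(p,Rt,p0=None,R0=None):
    s=env.get_state(); p0=s["tcp_pos"] if p0 is None else np.asarray(p0); R0=rot(s["orientation"]) if R0 is None else R0
    v=np.degrees(R.from_matrix(R0.T@Rt).as_rotvec()); print("turn",np.round(v,2),"shift cm",np.round(100*R0.T@(np.asarray(p)-p0),2))
E
python3 - <<'E'
from h import *
delta([.4435,-.069,.16],tool(163.7))
print(tool(163.7,-35)[:,2])
E
```

```text
turn [-2.0000e-02 -1.2000e-01 -1.4498e+02] shift cm [ 39.78 -36.67   3.31]
[ 0.5505217  -0.16098381 -0.81915204]
```

Call:
carry_out(steps=[[[0,0,-145],[39.8,-36.7,3.3],0],[[0,0,-145],[39.8,-36.7,3.3],0],[[0,0,-145],[39.8,-36.7,3.3],0],[[0,0,-145],[39.8,-36.7,3.3],0],[[0,0,-145],[39.8,-36.7,3.3],0],[[0,0,-145],[39.8,-36.7,3.3],0],[[0,0,-145],[39.8,-36.7,3.3],0],[[0,0,-145],[39.8,-36.7,3.3],0]], force=60)

```text
clock: 1.1
tcp_pos: [0.424, -0.1045, 0.1626]
orientation: [0.0, 0.609, 0.793, -0.0]
wrist_force: [0.3, -0.8, 0.4]
finger_gap: 0.0852
grip_force: 0.0
```

```bash
python3 - <<'E'
from h import *
s=env.get_state();print(s["tcp_pos"],s["joint_pos"]);delta([.4435,-.069,.16],tool(163.7))
E
```

```text
[ 0.42401217 -0.10453584  0.16260337] [-4.25816048e-01  5.90761313e-02 -3.43774197e-01  1.16752902e+00
 -1.67869304e-04  8.83038254e-01]
turn [-0.000e+00  3.000e-02 -5.869e+01] shift cm [2.93 2.8  0.26]
```

Call:
carry_out(steps=[[[0,0,-58.7],[2.9,2.8,0.3],0],[[0,0,-58.7],[2.9,2.8,0.3],0],[[0,0,-58.7],[2.9,2.8,0.3],0],[[0,0,-58.7],[2.9,2.8,0.3],0],[[0,0,-58.7],[2.9,2.8,0.3],0],[[0,0,-58.7],[2.9,2.8,0.3],0],[[0,0,-58.7],[2.9,2.8,0.3],0],[[0,0,-58.7],[2.9,2.8,0.3],0]])

```text
clock: 2.1
tcp_pos: [0.443, -0.0712, 0.1596]
orientation: [-0.0, 0.145, 0.989, 0.0]
wrist_force: [0.8, 0.1, -0.9]
finger_gap: 0.085
grip_force: 0.0
```

```bash
python3 - <<'E'
from h import *
s=env.get_state();print(s["tcp_pos"]);delta([.4435,-.069,.04],tool(163.7))
p,d=look("scene");t,e=look("top")
print(proj("scene",s["tcp_pos"]),proj("top",s["tcp_pos"]))
a=crop(p,265,345,135,225,6)
a=cv2.copyMakeBorder(a,0,0,0,0,cv2.BORDER_CONSTANT);b=crop(t,325,390,180,270,5)
b=cv2.copyMakeBorder(b,0,90,0,0,cv2.BORDER_CONSTANT)[:540]
cv2.imwrite("pics/h1.png",np.hstack([a[:, :470],b])[...,::-1])
E
```

```text
[ 0.44301314 -0.07122775  0.15958136]
turn [-0.   -0.02 -0.42] shift cm [1.000e-02 2.300e-01 1.196e+01]
[298.26649952 170.44383333] [363.09694065 222.50600309]
```

View pics/h1.png

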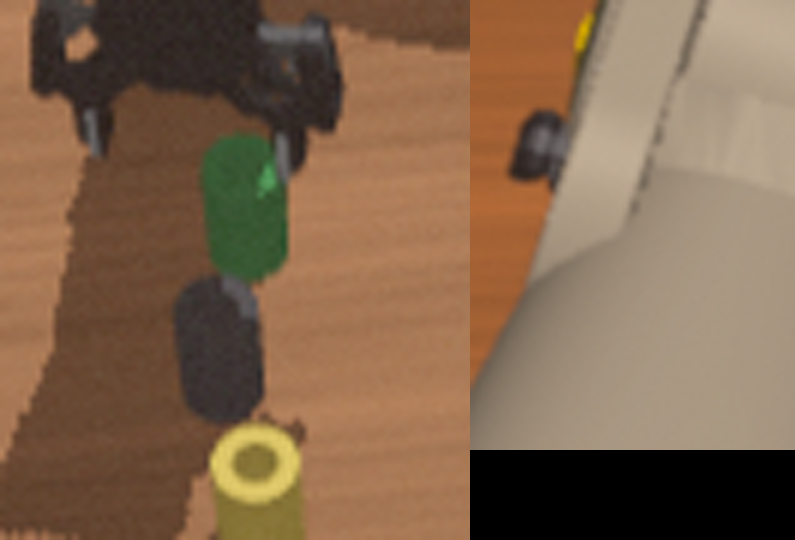

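The picture shows the two open fingertips straddling the dark tube in line: tips at scene (281,161) and (314,164), tube at (301,193). Clear to descend and grip.

Call:
carry_out(steps=[[[0,0,0],[-0.1,0.2,4],0],[[0,0,0],[-0.1,0.2,8],0],[[0,0,0],[-0.1,0.2,11],0],[[0,0,0],[-0.1,0.2,12],0],[[0,0,0],[-0.1,0.2,12],0],[[0,0,0],[-0.1,0.2,12],255],[[0,0,0],[-0.1,0.2,12],255],[[0,0,0],[-0.1,0.2,12],255]], force=60)

```text
clock: 3.2
tcp_pos: [0.4467, -0.0687, 0.0414]
orientation: [0.002, 0.144, 0.99, 0.002]
wrist_force: [0.8, 14.8, 30.9]
finger_gap: 0.0321
grip_force: 15.2
```

```bash
python3 - <<'E'
from h import *
p,d=look("scene")
s=env.get_state();print(s["tcp_pos"],s["finger_gap"],s["grip_force"],s["wrist_force"],proj("scene",s["tcp_pos"]))
cv2.imwrite("pics/g1.png",crop(p,255,355,140,230,6)[...,::-1])
E
```

```text
[ 0.44856632 -0.06730674  0.04285923] 0.024047122849225482 18.65367241791546 [ 1.13839326 17.70387672 37.20226404] [301.8860728  193.33393739]
```

View pics/g1.png

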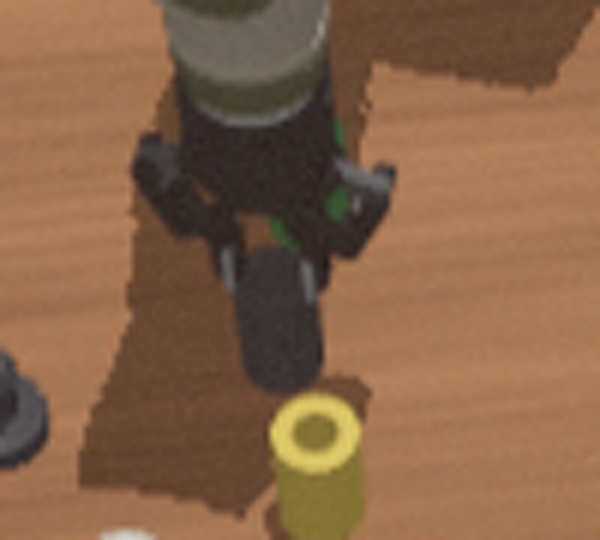

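The fingers sit at scene (299,185), on the robot side of the tube, and are squeezing past its near edge. The tube's foot, at (301,205), has hardly moved. I'll open, rise and re-measure.

Call:
carry_out(steps=[[[0,0,0],[0,0,0],0],[[0,0,0],[0,0,0],0],[[0,0,0],[0,0,0],0],[[0,0,0],[0,0,0],0],[[0,0,0],[0,0,-3],0],[[0,0,0],[0,0,-8],0],[[0,0,0],[0,0,-12],0],[[0,0,0],[0,0,-12],0]])

```text
clock: 4.25
tcp_pos: [0.447, -0.0705, 0.1628]
orientation: [0.003, 0.145, 0.989, -0.001]
wrist_force: [0.6, -0.0, 0.1]
finger_gap: 0.0857
grip_force: 0.0
```

```bash
python3 - <<'E'
from h import *
p,d=look("scene");np.savez("pics/s2.npz",p=p,d=d)
s=env.get_state();print(s["tcp_pos"],s["finger_gap"],s["wrist_force"],s["joint_pos"],proj("scene",s["tcp_pos"]+[0,0,.012]))
cv2.imwrite("pics/g2.png",crop(p,255,355,130,230,6)[...,::-1])
c=cloud("scene",d,285,320,165,215).reshape(-1,3)
g=p[165:215,285:320].reshape(-1,3).astype(int)
m=(c[:,2]>.015)&(c[:,2]<.072)&(g.max(1)<110)&(g.max(1)-g.min(1)<40)&(np.hypot(c[:,0]-.45,c[:,1]+.068)<.05);q=c[m]
from scipy.optimize import least_squares
f=least_squares(lambda v:np.hypot(q[:,0]-v[0],q[:,1]-v[1])-.023,[.443,-.068],loss='soft_l1',f_scale=.001).x;print(m.sum(),f)
E
```

```text
[ 0.4457274  -0.07006967  0.16078677] 0.0854514019641483 [ 0.27814795 -0.67032554  0.12174915] [-3.34082953e-01  8.57145986e-02 -3.19192747e-01  1.16300385e+00
 -1.19075868e-04 -4.36446091e-02] [298.44982551 168.49378985]
165 [ 0.44617556 -0.06983985]
```

View pics/g2.png

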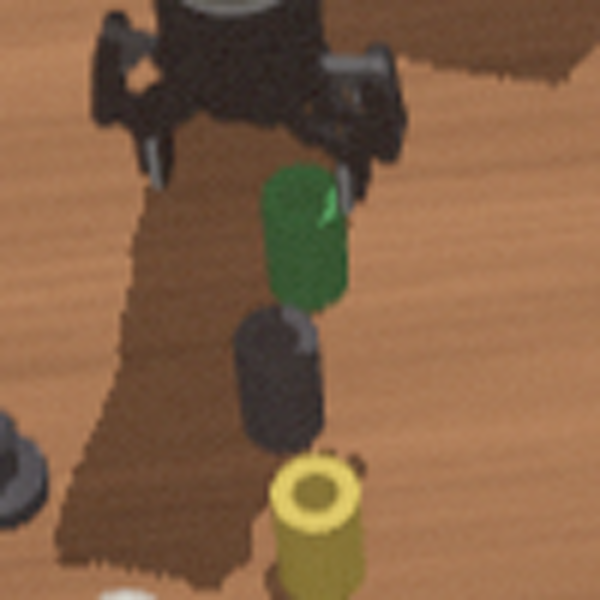

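The tube is still standing where it was, foot centre at scene (301,204). The fingertips are at (281.5,161) and (314,164.5), about 5 px above where I expected them. I'll use depth to find out why.

```bash
python3 - <<'E'
from h import *
z=np.load("pics/s2.npz");d=z["d"]
c=cloud("scene",d,268,325,130,170)
P=c.reshape(-1,3);v,u=np.mgrid[130:170,268:325];u=u.ravel();v=v.ravel()
m=(P[:,2]>.14)&(P[:,2]<.26)&(v>152)
for i in np.where(m)[0]: print(u[i],v[i],np.round(P[i],3))
T=np.load("pics/top0.npz")
# green, for comparison
E
```

```text
277 153 [ 0.445 -0.127  0.255]
278 153 [ 0.447 -0.124  0.257]
280 153 [ 0.447 -0.118  0.256]
281 153 [ 0.443 -0.115  0.251]
282 153 [ 0.437 -0.113  0.243]
283 153 [ 0.43  -0.11   0.234]
277 154 [ 0.439 -0.127  0.243]
278 154 [ 0.44  -0.124  0.244]
279 154 [ 0.443 -0.121  0.248]
280 154 [ 0.446 -0.118  0.25 ]
281 154 [ 0.444 -0.116  0.247]
282 154 [ 0.441 -0.113  0.243]
283 154 [ 0.433 -0.11   0.233]
278 155 [ 0.436 -0.125  0.235]
279 155 [ 0.447 -0.122  0.248]
280 155 [ 0.445 -0.119  0.245]
281 155 [ 0.443 -0.116  0.242]
282 155 [ 0.437 -0.114  0.234]
283 155 [ 0.431 -0.111  0.225]
278 156 [ 0.442 -0.125  0.238]
279 156 [ 0.443 -0.122  0.238]
280 156 [ 0.444 -0.119  0.239]
281 156 [ 0.447 -0.116  0.242]
282 156 [ 0.439 -0.114  0.232]
283 156 [ 0.429 -0.111  0.219]
315 156 [ 0.472 -0.02   0.257]
278 157 [ 0.441 -0.126  0.232]
279 157 [ 0.443 -0.123  0.233]
280 157 [ 0.443 -0.12   0.232]
281 157 [ 0.446 -0.117  0.237]
282 157 [ 0.44  -0.114  0.229]
283 157 [ 0.434 -0.112  0.22 ]
311 157 [ 0.471 -0.031  0.254]
312 157 [ 0.476 -0.029  0.26 ]
314 157 [ 0.476 -0.023  0.259]
315 157 [ 0.472
[... 1082 characters left out ...]
442 -0.119  0.213]
282 161 [ 0.446 -0.116  0.217]
311 161 [ 0.471 -0.032  0.235]
312 161 [ 0.47  -0.029  0.234]
313 161 [ 0.468 -0.026  0.231]
314 161 [ 0.469 -0.023  0.231]
315 161 [ 0.472 -0.021  0.235]
311 162 [ 0.47  -0.032  0.23 ]
312 162 [ 0.471 -0.029  0.231]
313 162 [ 0.468 -0.026  0.226]
314 162 [ 0.473 -0.024  0.232]
315 162 [ 0.469 -0.021  0.227]
311 163 [ 0.474 -0.033  0.23 ]
312 163 [ 0.471 -0.03   0.226]
313 163 [ 0.47  -0.027  0.224]
314 163 [ 0.47  -0.024  0.224]
315 163 [ 0.47  -0.021  0.223]
311 164 [ 0.469 -0.032  0.219]
312 164 [ 0.472 -0.03   0.222]
313 164 [ 0.469 -0.027  0.218]
311 165 [ 0.471 -0.033  0.217]
312 165 [ 0.473 -0.03   0.219]
313 165 [ 0.471 -0.027  0.216]
```

Depth puts the open fingertips at z ≈ 0.21, while the reported TCP is at 0.161. Even with the 13 mm set-back, that leaves the real tips about 37 mm higher than reported. The fingers therefore closed on the tube's rim. Sideways they are right, so I'll go deeper.

Call:
carry_out(steps=[[[0,0,0],[0,0.3,4],0],[[0,0,0],[0,0.3,8],0],[[0,0,0],[0,0.3,11],0],[[0,0,0],[0,0.3,13],0],[[0,0,0],[0,0.3,14.4],0],[[0,0,0],[0,0.3,15.2],0],[[0,0,0],[0,0.3,15.2],0],[[0,0,0],[0,0.3,15.2],0]])

```text
clock: 5.3
tcp_pos: [0.4462, -0.067, 0.0083]
orientation: [0.001, 0.145, 0.989, -0.0]
wrist_force: [-0.2, -0.4, 0.4]
finger_gap: 0.0854
grip_force: 0.0
```

Call:
carry_out(steps=[[[0,0,0],[0,0,0],255],[[0,0,0],[0,0,0],255],[[0,0,0],[0,0,0],255],[[0,0,0],[0,0,0],255],[[0,0,0],[0,0,0],255],[[0,0,0],[0,0,0],255],[[0,0,0],[0,0,0],255],[[0,0,0],[0,0,0],255]], force=60)

```text
clock: 6.3
tcp_pos: [0.4462, -0.0669, 0.0085]
orientation: [0.001, 0.145, 0.989, -0.0]
wrist_force: [-0.4, -0.7, 5.6]
finger_gap: 0.0443
grip_force: 60.6
```

Call:
carry_out(steps=[[[0,0,0],[0,0,-1.5],255],[[0,0,0],[0,0,-5],255],[[0,0,0],[0,0,-10],255],[[0,0,0],[0,0,-15],255],[[0,0,0],[0,0,-20],255],[[0,0,0],[0,0,-24],255],[[0,0,0],[0,0,-26],255],[[0,0,0],[0,0,-26],255]])

```text
clock: 7.3
tcp_pos: [0.4464, -0.067, 0.2689]
orientation: [0.001, 0.145, 0.989, -0.0]
wrist_force: [0.1, -0.8, -2.2]
finger_gap: 0.0443
grip_force: 61.6
```

```bash
python3 - <<'E'
from h import *
s=env.get_state();print(s["tcp_pos"],s["finger_gap"],s["grip_force"],s["wrist_force"])
delta([.6033,.1117,.2576],tool(163.7,-35))
E
```

```text
[ 0.44639244 -0.06701828  0.26892824] 0.044267081099300866 61.554488092660904 [ 0.12097335 -0.83648406 -2.1906831 ]
turn [ -0.11 -34.83  -0.32] shift cm [-9.92 21.62  1.16]
```

Call:
carry_out(steps=[[[0,-5,0],[-1.5,3.5,0],255],[[0,-10,0],[-3.3,7.2,0],255],[[0,-16,0],[-5,10.8,0.2],255],[[0,-22,0],[-6.6,14.4,0.5],255],[[0,-28,0],[-8.3,18,0.8],255],[[0,-33,0],[-9.4,20.6,1],255],[[-0.1,-34.8,-0.3],[-9.9,21.6,1.2],255],[[-0.1,-34.8,-0.3],[-9.9,21.6,1.2],255]])

```text
clock: 8.3
tcp_pos: [0.6001, 0.1125, 0.2521]
orientation: [0.294, 0.134, 0.945, -0.043]
wrist_force: [-0.4, -0.2, -1.6]
finger_gap: 0.0442
grip_force: 61.7
```

```bash
python3 - <<'E'
from fit import *
s=env.get_state();print(s["tcp_pos"],s["wrist_force"],s["finger_gap"]);delta([.6033,.1117,.2576],tool(163.7,-35))
z=-rot(s["orientation"])[:,2];print("zp",z)
p,d=look("scene");t,e=look("top");np.savez("pics/a3.npz",p=p,d=d,t=t,e=e)
B=s["tcp_pos"]-z*.0085; print("bottom pred",B,proj("scene",B),proj("scene",B+.08*z),"top",proj("top",B))
B2=B+[0,0,.037]-z*.037;print("alt",proj("scene",B2),proj("scene",B2+.08*z))
cv2.imwrite("pics/a3.png",np.hstack([crop(p,325,395,150,250,6),cv2.copyMakeBorder(crop(t,255,325,95,185,5),0,150,0,0,cv2.BORDER_CONSTANT)])[...,::-1])
E
```

```text
[0.60007005 0.11246767 0.25214581] [-0.39009101 -0.23529044 -1.60781146] 0.04420143512089416
turn [-0.06 -0.48  0.14] shift cm [-0.58  0.02 -0.26]
zp [-0.54359166  0.16010615  0.82393818]
bottom pred [0.60469058 0.11110677 0.24514233] [367.9675656  192.08750992] [371.48521126 164.24700461] top [283.22573994 148.52657093]
alt [367.1490143  197.09569971] [370.69375673 169.00559918]
```

View pics/a3.png

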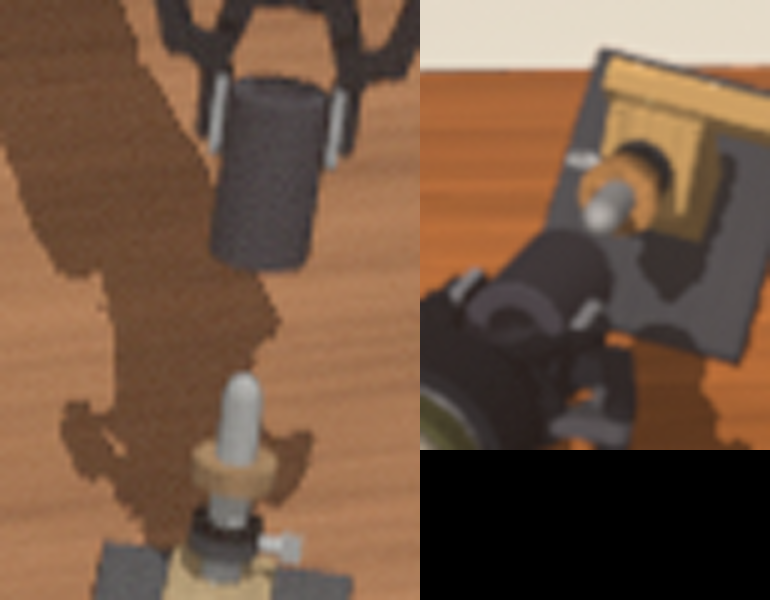

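In the scene view the roller's lower end is at (367.6,192.5), as predicted, and the peg tip is at (365,212.5), roughly in line. Next I'll fit both axes to the point cloud to get the relative offset.

```bash
cat >> fit.py <<'E'
def fitcyl(P,c0,z0,r,k=(.012,.006,.004,.004),wd=0.02):
    # point on axis offset (2), direction offset (2) 
    z0=z0/np.linalg.norm(z0);a=np.cross(z0,[0,0,1]);a/=np.linalg.norm(a);b=np.cross(z0,a)
    def geo(x): z=z0+x[2]*a+x[3]*b; return c0+x[0]*a+x[1]*b,z/np.linalg.norm(z)
    def res(x,Q):
        c,z=geo(x);q=Q-c;return np.linalg.norm(q-np.outer(q@z,z),axis=1)-r
    x=np.zeros(4)
    for t in k:
        Q=P[np.abs(res(x,P))<t];x=least_squares(lambda v:np.r_[res(v,Q),wd*v[2:]],x,loss='soft_l1',f_scale=.001).x
    c,z=geo(x);return c,z,len(Q),np.std(res(x,Q))
E
cat > rel.py <<'E'
from fit import *
def analyse(f,zt,B):
    A=np.load(f);zp=np.array([-.5505,.161,.819])
    tip=np.array([.641,.1007,.2015])
    def sel(n,D,c,r,lo,hi,z):
        X=cloud(n,D,0,640,0,400).reshape(-1,3);q=X-c;s=q@z;rad=np.linalg.norm(q-np.outer(s,z),axis=1)
        return X[(s>lo)&(s<hi)&(rad<r)]
    for n,D in(("scene",A["d"]),("top",A["e"])):
        P=sel(n,D,tip,.016,-.035,-.006,zp);Q=sel(n,D,B,.032,.006,.045,zt)
        cp,dp,k1,s1=fitcyl(P,tip,zp,.0095,wd=.05);cr,dr,k2,s2=fitcyl(Q,B,zt,.023)
        yax=np.array([.2807,.9598,0]);xax=np.cross(yax,zp) 
        o=cr-cp; h=o@zp; o=o-zp*h
        # roller axis extrapolated to tip
        o2=cr-dr*h/(dr@zp)-cp;o2-=zp*(o2@zp)
        print(n,"peg",np.round(cp,4),np.round(dp,3),k1,round(s1,4),"rol",np.round(cr,4),np.round(dr,3),k2,round(s2,4))
        print("  offset(mm) along y-ax, x-ax: bottom",1e3*o@yax,1e3*o@xax,"extrap",1e3*o2@yax,1e3*o2@xax,"h",h*1e3)
E
python3 - <<'E'
from rel import *
analyse("pics/a3.npz",np.array([-.5436,.1601,.8239]),np.array([.6047,.1111,.2451]))
E
```

```text
scene peg [0.6427 0.1003 0.2027] [-0.544  0.174  0.821] 70 0.0016 rol [0.6031 0.1097 0.2443] [-0.515  0.189  0.836] 216 0.0017
  offset(mm) along y-ax, x-ax: bottom -2.0964071107543227 -9.461957940232168 extrap -4.230031728654765 -11.239990786689937 h 57.379825315010876
top peg [0.6394 0.1023 0.2001] [-0.552  0.172  0.816] 44 0.0009 rol [0.602  0.1108 0.2434] [-0.539  0.17   0.825] 138 0.0005
  offset(mm) along y-ax, x-ax: bottom -2.3016302454481106 -6.439644553445074 extrap -3.0005383157400245 -7.001008586047821 h 57.392240758144624
```

Call:
carry_out(steps=[[[0,0,0],[-0.2,0.2,1],255],[[0,0,0],[-0.2,0.2,2],255],[[0,0,0],[-0.2,0.2,2.5],255],[[0,0,0],[-0.2,0.2,2.5],255],[[0,0,0],[-0.2,0.2,2.5],255],[[0,0,0],[-0.2,0.2,2.5],255],[[0,0,0],[-0.2,0.2,2.5],255],[[0,0,0],[-0.2,0.2,2.5],255]])

```text
clock: 9.4
tcp_pos: [0.6181, 0.1094, 0.2366]
orientation: [0.296, 0.135, 0.945, -0.042]
wrist_force: [0.3, -0.2, -2.3]
finger_gap: 0.044
grip_force: 61.8
```

```bash
cat >> rel.py <<'E'
def check(f):
    s=env.get_state();z=-rot(s["orientation"])[:,2];print(s["clock"],s["tcp_pos"],s["wrist_force"],"zt",z)
    delta([.6033,.1117,.2576],tool(163.7,-35))
    p,d=look("scene");t,e=look("top");np.savez(f,p=p,d=d,t=t,e=e)
    analyse(f,z,s["tcp_pos"]-z*.0085)
E
python3 -c "
from rel import *
check('pics/a4.npz')"
```

```text
9.4 [0.61810373 0.10942987 0.2365948 ] [ 0.27818004 -0.24712603 -2.2792479 ] zt [-0.54806041  0.16022002  0.82095026]
turn [ 0.   -0.18 -0.01] shift cm [ 0.02 -0.2  -2.57]
scene peg [0.6424 0.1001 0.2025] [-0.558  0.157  0.815] 62 0.0014 rol [0.6218 0.1067 0.2292] [-0.544  0.187  0.818] 219 0.0016
  offset(mm) along y-ax, x-ax: bottom 0.5235820505228033 -2.4202416787463674 extrap -0.3834997677688752 -2.368455667956386 h 34.25592249008024
top peg [0.6391 0.102  0.2   ] [-0.551  0.165  0.818] 38 0.0005 rol [0.619  0.1085 0.227 ] [-0.539  0.163  0.826] 125 0.0006
  offset(mm) along y-ax, x-ax: bottom 0.627425447714612 -1.8424809533372386 extrap 0.43813793381591687 -2.2610282780130335 h 34.26845175536698
```

Call:
carry_out(steps=[[[0,-0.2,0],[-0.22,-0.03,0.6],255],[[0,-0.2,0],[-0.22,-0.03,1.2],255],[[0,-0.2,0],[-0.22,-0.03,1.8],255],[[0,-0.2,0],[-0.22,-0.03,2.4],255],[[0,-0.2,0],[-0.22,-0.03,2.8],255],[[0,-0.2,0],[-0.22,-0.03,2.8],255],[[0,-0.2,0],[-0.22,-0.03,2.8],255],[[0,-0.2,0],[-0.22,-0.03,2.8],255]])

```text
clock: 10.5
tcp_pos: [0.6352, 0.1041, 0.215]
orientation: [0.298, 0.135, 0.944, -0.043]
wrist_force: [0.4, 0.5, -1.7]
finger_gap: 0.0442
grip_force: 61.8
```

```bash
python3 -c "
from rel import *
check('pics/a5.npz')"
```

```text
10.5 [0.63519211 0.10410242 0.21501772] [ 0.42160305  0.46387607 -1.73220178] zt [-0.55097305  0.16108582  0.81882846]
turn [ 0.    0.03 -0.02] shift cm [ 0.24 -0.17 -5.37]
scene peg [0.642  0.1003 0.2022] [-0.545  0.159  0.824] 66 0.0017 rol [0.6386 0.1017 0.2074] [-0.544  0.162  0.823] 214 0.0017
  offset(mm) along y-ax, x-ax: bottom 0.3484493970928281 -0.029396474418984325 extrap 0.33369746549804724 -0.07633109380262157 h 6.3165597117668675
top peg [0.6397 0.1017 0.2004] [-0.55  0.16  0.82] 8 0.0002 rol [0.6364 0.1027 0.2057] [-0.549  0.185  0.815] 119 0.0005
  offset(mm) along y-ax, x-ax: bottom 0.02758302018710977 0.199060174783329 extrap -0.11770786293653954 0.24307594738929167 h 6.3151293585368595
```

Aligned to within 0.3 mm in both views. Inserting 2 cm.

Call:
carry_out(steps=[[[0,0,0],[0,0,0.3],255],[[0,0,0],[0,0,0.6],255],[[0,0,0],[0,0,0.9],255],[[0,0,0],[0,0,1.2],255],[[0,0,0],[0,0,1.5],255],[[0,0,0],[0,0,1.8],255],[[0,0,0],[0,0,2],255],[[0,0,0],[0,0,2],255]])

```text
clock: 11.6
tcp_pos: [0.6461, 0.1007, 0.198]
orientation: [0.298, 0.135, 0.944, -0.043]
wrist_force: [-0.4, -1.4, -2.2]
finger_gap: 0.0444
grip_force: 61.8
```

```bash
cat > st.py <<'E'
from h import *
s=env.get_state();Rm=rot(s["orientation"])
print(s["clock"],"F tool",Rm.T@s["wrist_force"]," bare weight tool",Rm.T@[.3,0,-1.9],"T",Rm.T@s["ft_torque"])
delta([.6352,.1041,.2150],tool(163.7,-35))
E
python3 st.py
```

```text
11.6 F tool [ 1.29741712 -1.41951996  1.83598505]  bare weight tool [0.85350101 0.0845543  1.72173941] T [0.01269487 0.76437715 0.01004708]
turn [-0.02 -0.01 -0.02] shift cm [-0.04  0.02 -2.04]
```

Call:
carry_out(steps=[[[0,0,0],[0,0,0.3],255],[[0,0,0],[0,0,0.6],255],[[0,0,0],[0,0,0.9],255],[[0,0,0],[0,0,1.2],255],[[0,0,0],[0,0,1.5],255],[[0,0,0],[0,0,1.8],255],[[0,0,0],[0,0,2],255],[[0,0,0],[0,0,2],255]])

```text
clock: 12.6
tcp_pos: [0.657, 0.0975, 0.1816]
orientation: [0.298, 0.135, 0.944, -0.043]
wrist_force: [0.2, -0.1, -1.9]
finger_gap: 0.0444
grip_force: 61.8
```

```bash
python3 st.py
```

```text
12.6 F tool [ 0.92066319 -0.01162807  1.73132917]  bare weight tool [0.85340524 0.08456715 1.72178625] T [-0.05424045  0.70739703  0.02637956]
turn [-0.02 -0.02 -0.02] shift cm [-0.05  0.02 -4.05]
```

Call:
carry_out(steps=[[[0,0,0],[0,0,0.2],255],[[0,0,0],[0,0,0.4],255],[[0,0,0],[0,0,0.6],255],[[0,0,0],[0,0,0.8],255],[[0,0,0],[0,0,1.0],255],[[0,0,0],[0,0,1.2],255],[[0,0,0],[0,0,1.3],255],[[0,0,0],[0,0,1.4],255]])

```text
clock: 13.6
tcp_pos: [0.665, 0.0954, 0.1705]
orientation: [0.298, 0.135, 0.944, -0.043]
wrist_force: [-3.1, 1.6, 0.8]
finger_gap: 0.0442
grip_force: 62.1
```

```bash
python3 st.py
```

```text
13.6 F tool [ 2.33484829  0.71248584 -2.57795776]  bare weight tool [0.85451613 0.08377785 1.72127379] T [-0.11345466  0.89689347 -0.04725913]
turn [ 0.    0.02 -0.02] shift cm [-0.01  0.   -5.42]
```

Call:
carry_out(steps=[[[0,0,0],[0,0,0.05],255],[[0,0,0],[0,0,0.1],255],[[0,0,0],[0,0,0.15],255],[[0,0,0],[0,0,0.2],255],[[0,0,0],[0,0,0.25],255],[[0,0,0],[0,0,0.25],255],[[0,0,0],[0,0,0.25],255],[[0,0,0],[0,0,0.25],255]])

```text
clock: 14.6
tcp_pos: [0.6662, 0.0949, 0.1684]
orientation: [0.298, 0.135, 0.944, -0.043]
wrist_force: [-1.5, 1.7, 1.1]
finger_gap: 0.0442
grip_force: 62.1
```

```bash
python3 st.py; python3 - <<'E'
from h import *
# collar faces on original scene picture: pixel rows along the peg axis
tip=np.array([.6424,.1002,.2024]);z=np.array([-.5505,.161,.819]);x=np.array([.786,-.23,.573])
y=np.cross(z,x)
for s in(.03,.036,.042,.048,.054,.06,.066,.072,.08):
    c=tip-s*z;print(s,"collar/ring front rim + side, crop px",[np.round((proj("scene",q)-[330,205]+.4)*6).tolist() for q in(c+.0195*x,c+.0195*y,c-.0195*y,c+.017*x)])
E
```

```text
14.6 F tool [ 0.96257863  1.15140871 -2.01081075]  bare weight tool [0.85414768 0.08410467 1.72144072] T [-0.25884682  0.78635326  0.03008686]
turn [-0.01  0.01 -0.02] shift cm [-0.02  0.01 -5.68]
0.03 collar/ring front rim + side, crop px [[204.0, 124.0], [249.0, 112.0], [166.0, 101.0], [205.0, 121.0]]
0.036 collar/ring front rim + side, crop px [[203.0, 136.0], [248.0, 124.0], [164.0, 112.0], [203.0, 133.0]]
0.042 collar/ring front rim + side, crop px [[201.0, 147.0], [246.0, 136.0], [163.0, 124.0], [202.0, 145.0]]
0.048 collar/ring front rim + side, crop px [[200.0, 159.0], [245.0, 147.0], [161.0, 136.0], [200.0, 157.0]]
0.054 collar/ring front rim + side, crop px [[198.0, 171.0], [243.0, 159.0], [160.0, 147.0], [199.0, 169.0]]
0.06 collar/ring front rim + side, crop px [[197.0, 183.0], [242.0, 171.0], [159.0, 159.0], [197.0, 180.0]]
0.066 collar/ring front rim + side, crop px [[195.0, 194.0], [240.0, 182.0], [157.0, 170.0], [196.0, 192.0]]
0.072 collar/ring front rim + side, crop px [[194.0, 206.0], [239.0, 194.0], [156.0, 182.0], [194.0, 204.0]]
0.08 collar/ring front rim + side, crop px [[192.0, 221.0], [237.0, 209.0], [154.0, 197.0], [192.0, 219.0]]
```

Call:
carry_out(steps=[[[0,0,0],[0,0,0.05],255],[[0,0,0],[0,0,0.1],255],[[0,0,0],[0,0,0.15],255],[[0,0,0],[0,0,0.2],255],[[0,0,0],[0,0,0.25],255],[[0,0,0],[0,0,0.3],255],[[0,0,0],[0,0,0.3],255],[[0,0,0],[0,0,0.3],255]])

```text
clock: 15.6
tcp_pos: [0.6679, 0.0944, 0.1659]
orientation: [0.298, 0.135, 0.944, -0.043]
wrist_force: [-2.1, 2.2, 1.2]
finger_gap: 0.0441
grip_force: 62.2
```

```bash
python3 st.py
```

```text
15.6 F tool [ 1.51385091  1.55523076 -2.49479177]  bare weight tool [0.85398936 0.08421031 1.7215141 ] T [-0.27642215  0.69065932  0.07009266]
turn [-0.01  0.   -0.02] shift cm [-0.03  0.01 -5.98]
```

Call:
carry_out(steps=[[[0,0,0],[0,0,0.05],255],[[0,0,0],[0,0,0.1],255],[[0,0,0],[0,0,0.15],255],[[0,0,0],[0,0,0.2],255],[[0,0,0],[0,0,0.2],255],[[0,0,0],[0,0,0.2],255],[[0,0,0],[0,0,0.2],255],[[0,0,0],[0,0,0.2],255]])

```text
clock: 16.6
tcp_pos: [0.669, 0.0941, 0.1642]
orientation: [0.298, 0.135, 0.944, -0.043]
wrist_force: [-2.2, 1.7, 1.9]
finger_gap: 0.0439
grip_force: 62.2
```

```bash
python3 st.py
```

```text
16.6 F tool [ 1.03573247  1.02614564 -3.04671467]  bare weight tool [0.8540042  0.08431587 1.72150157] T [-0.31646134  0.7262044  -0.01947671]
turn [-0.01  0.   -0.02] shift cm [-0.03  0.01 -6.18]
```

Call:
carry_out(steps=[[[0,0,0],[0,0,0.05],255],[[0,0,0],[0,0,0.1],255],[[0,0,0],[0,0,0.15],255],[[0,0,0],[0,0,0.2],255],[[0,0,0],[0,0,0.2],255],[[0,0,0],[0,0,0.2],255],[[0,0,0],[0,0,0.2],255],[[0,0,0],[0,0,0.2],255]])

```text
clock: 17.6
tcp_pos: [0.67, 0.0938, 0.1626]
orientation: [0.298, 0.135, 0.944, -0.043]
wrist_force: [-3.0, 1.4, 2.2]
finger_gap: 0.0438
grip_force: 62.2
```

```bash
python3 st.py
```

```text
17.6 F tool [ 1.41387665  0.51436234 -3.70134977]  bare weight tool [0.85395766 0.08438636 1.7215212 ] T [-0.32214039  0.74479414  0.0466936 ]
turn [-0.01  0.   -0.01] shift cm [-0.03  0.01 -6.38]
```

Call:
carry_out(steps=[[[0,0,0],[0,0,0.05],255],[[0,0,0],[0,0,0.1],255],[[0,0,0],[0,0,0.15],255],[[0,0,0],[0,0,0.2],255],[[0,0,0],[0,0,0.2],255],[[0,0,0],[0,0,0.2],255],[[0,0,0],[0,0,0.2],255],[[0,0,0],[0,0,0.2],255]])

```text
clock: 18.6
tcp_pos: [0.6711, 0.0935, 0.161]
orientation: [0.298, 0.135, 0.944, -0.043]
wrist_force: [-1.9, 1.7, 1.9]
finger_gap: 0.0444
grip_force: 62.2
```

```bash
python3 st.py
```

```text
18.6 F tool [ 0.83121562  1.12052714 -2.86373849]  bare weight tool [0.85400131 0.08424022 1.72150671] T [-0.24674105  0.6899309  -0.00317602]
turn [-0.01  0.   -0.02] shift cm [-0.03  0.01 -6.58]
```

Call:
carry_out(steps=[[[0,0,0],[0,0,0.05],255],[[0,0,0],[0,0,0.1],255],[[0,0,0],[0,0,0.15],255],[[0,0,0],[0,0,0.2],255],[[0,0,0],[0,0,0.2],255],[[0,0,0],[0,0,0.2],255],[[0,0,0],[0,0,0.2],255],[[0,0,0],[0,0,0.2],255]])

```text
clock: 19.6
tcp_pos: [0.6722, 0.0933, 0.1597]
orientation: [0.298, 0.135, 0.944, -0.043]
wrist_force: [-5.3, 1.5, 6.3]
finger_gap: 0.0444
grip_force: 62.5
```

```bash
python3 st.py
```

```text
19.6 F tool [ 0.9055519  -0.0919501  -8.32100151]  bare weight tool [0.85455211 0.08401421 1.72124441] T [-0.30523084  0.92970653 -0.0462104 ]
turn [ 0.    0.02 -0.01] shift cm [-0.02  0.   -6.74]
```

Push is now 10 N, so the collar has met the rubber. One gentle press more.

Call:
carry_out(steps=[[[0,0,0],[0,0,0.02],255],[[0,0,0],[0,0,0.04],255],[[0,0,0],[0,0,0.06],255],[[0,0,0],[0,0,0.08],255],[[0,0,0],[0,0,0.08],255],[[0,0,0],[0,0,0.08],255],[[0,0,0],[0,0,0.08],255],[[0,0,0],[0,0,0.08],255]])

```text
clock: 20.6
tcp_pos: [0.6725, 0.0932, 0.1594]
orientation: [0.298, 0.135, 0.944, -0.043]
wrist_force: [-7.3, 2.5, 7.7]
finger_gap: 0.0442
grip_force: 62.7
```

```bash
python3 st.py
```

```text
20.6 F tool [  1.9236591    0.36565028 -10.69672152]  bare weight tool [0.85499908 0.08385631 1.72103013] T [-0.1527265   1.0428017   0.01155117]
turn [ 0.01  0.04 -0.01] shift cm [-0.01 -0.   -6.79]
```

Call:
carry_out(steps=[[[0,0,0],[0,0,0.02],255],[[0,0,0],[0,0,0.04],255],[[0,0,0],[0,0,0.06],255],[[0,0,0],[0,0,0.08],255],[[0,0,0],[0,0,0.1],255],[[0,0,0],[0,0,0.1],255],[[0,0,0],[0,0,0.1],255],[[0,0,0],[0,0,0.1],255]])

```text
clock: 21.6
tcp_pos: [0.673, 0.0931, 0.1589]
orientation: [0.298, 0.135, 0.944, -0.043]
wrist_force: [-10.8, 2.9, 10.4]
finger_gap: 0.044
grip_force: 63.0
```

```bash
python3 st.py
```

```text
21.6 F tool [  3.15313876  -0.26191514 -14.88560896]  bare weight tool [0.85535575 0.08385158 1.72085312] T [-0.04865239  1.26539967  0.10554317]
turn [ 0.01  0.05 -0.  ] shift cm [ 0.   -0.   -6.85]
```

Call:
carry_out(steps=[[[0,0,0],[0,0,-0.06],255],[[0,0,0],[0,0,-0.06],255],[[0,0,0],[0,0,-0.06],0],[[0,0,0],[0,0,-0.06],0],[[0,0,0],[0,0,-0.06],0],[[0,0,0],[0,0,-0.06],0],[[0,0,0],[0,0,-0.06],0],[[0,0,0],[0,0,-0.06],0]])

```text
clock: 22.6
tcp_pos: [0.6729, 0.0929, 0.1583]
orientation: [0.298, 0.135, 0.944, -0.043]
wrist_force: [-0.4, 0.2, 0.3]
finger_gap: 0.0854
grip_force: 0.0
```

Call:
carry_out(steps=[[[0,0,0],[0,0,-1],0],[[0,0,0],[0,0,-3],0],[[0,0,0],[0,0,-5],0],[[0,0,0],[0,0,-8],0],[[0,0,0],[0,0,-11],0],[[0,0,0],[0,0,-14],0],[[0,0,0],[0,0,-15],0],[[0,0,0],[0,0,-15],0]])

```text
clock: 23.6
tcp_pos: [0.5905, 0.1174, 0.2821]
orientation: [0.298, 0.135, 0.944, -0.042]
wrist_force: [0.4, -0.1, -0.2]
finger_gap: 0.0853
grip_force: 0.0
```

```bash
python3 st.py; python3 - <<'E'
from h import *
p,d=look("scene");t,e=look("top")
cv2.imwrite("pics/f.png",np.hstack([crop(p,325,395,175,275,6)[:,:400],cv2.copyMakeBorder(crop(t,260,340,95,185,5),0,150,0,0,cv2.BORDER_CONSTANT)])[...,::-1])
tip=np.array([.6424,.1002,.2024]);z=np.array([-.5505,.161,.819])
for h in(-.059,.021):print(proj("scene",tip+h*z),proj("top",tip+h*z))
E
```

```text
23.6 F tool [-0.19013612  0.04882542  0.34219428]  bare weight tool [0.85656034 0.08260148 1.72031433] T [0.00208073 0.48573581 0.05543959]
turn [ 0.04  0.09 -0.02] shift cm [ 0.04 -0.03  8.17]
[362.97867939 231.72478954] [296.06560745 130.87759487]
[366.27099037 205.46166143] [287.89391016 140.50393567]
```

View pics/f.png

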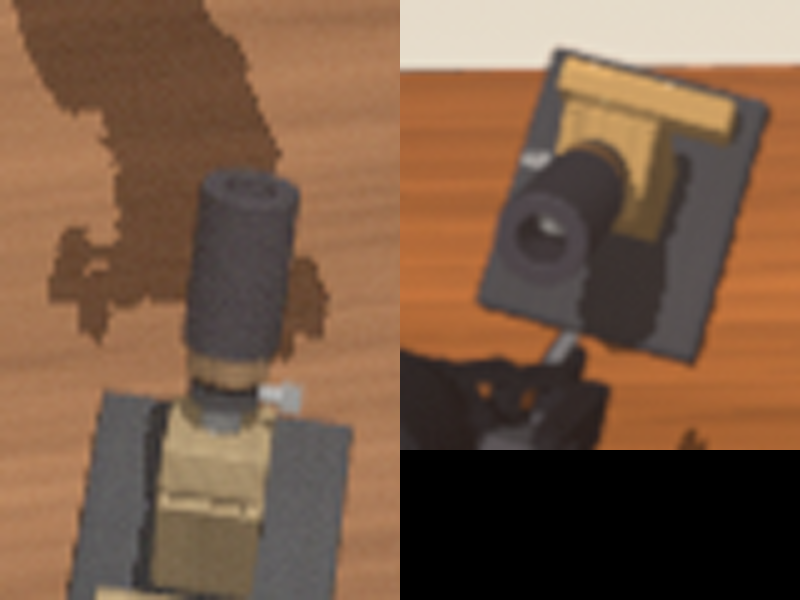

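The roller sits on the peg: its lower end is on the collar at scene (363,234), the collar rests directly on the dark ring at (363,239), and the peg shows inside the bore in the top view. The gripper is clear, so I'm handing in.

```bash
python3 -c "
from workcell import env
print(env.hand_in())"
```

```text
the job is handed in; nothing more can be done
None
```

The roller is threaded on the slanted arm with the cork collar pressed home on the clamp ring (last reading about 17 N, under the 22 N limit), the gripper has let go, and the job was handed in at about 24 s; my first grasp missed and closed on the roller's rim (about 37 N upward at the wrist), but the roller stayed standing and unmoved.

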